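# Stand the temperature logger in the clear well of the dry block heater

## Robot

A 6-joint arm with a two-finger parallel gripper is mounted at the origin on a cart in front of the work surface, level with it; the furniture and walls round the work are solid. World frame = base frame: x ahead of the robot, y to its left, z up, the work surface at z = 0. Lengths are in m, angles in degrees, forces in N, time in s.
With the tool pointing down it reaches from about 0.4 to 0.825 m from the base axis. Payload 7 kg.
Tool frame: the origin (TCP) lies on the centre line of the jaws, within the pads' length; the fingertips stand 11 mm ahead of it and the grasp point (between the pads) lies 8 mm behind it; z points along the fingers, y is the direction in which the jaws open and shut (so a half turn about z gives the same grasp; the last joint's range is limited). The gripper opens to 88 mm and grips with 3 to 60 N. Pads are 19 mm wide; open, the fingers measure 130 mm over their backs; the gripper's body (78 mm by 193 mm) begins 47 mm behind the grasp point.
Start: joints at [-55.8, 20.546, 0.682, 0, -70.136, -16.507], TCP at [0.205, -0.643, 0.238] pointing down, gripper open.
Joint ranges: [-176.03, 176.03], [-82.01, 121.73], [-58.28, 71.71], [-173.87, 95.51], [-174.79, -0.11], [-173.66, 173.66]. Speed limits (degrees/s): [136.94, 136.94, 172.46, 180, 180, 180].

## Interface

Orientations are given as [roll, pitch, yaw] about the fixed x, y, z axes, in that order (R = Rz(yaw) Ry(pitch) Rx(roll)).
In Python, from plant import ctrl, cams, order gives the robot as it stands.
- The arm moves only by the tool jog_arm, never from a script. Its argument "motion" is a list of rows, each an object with "offset": the shift along the tool's x, y, z in mm, a list of three; "roll": the turn about the tool's z in rad; "hand": the finger opening in mm, from 0 to 87.6. A call has 1 to 20 rows; each row is the pose to reach, as a shift and turn from the pose commanded when the call began, along the tool's axes at that moment; what a row does not reach only later rows make up. A row lasts 1/12 s, in which the tool goes at most 41.7 mm and 7.16 degrees, less where a joint would pass 70% of its speed; a pose out of reach is approached as far as the arm can. A call with a gripper value outside its range is refused whole. The fingers move at their own pace and stop on an object; the grip force is fixed at half the most. Time passes only in rows, so rows that repeat a pose let the fingers close. It gives the time, the measured TCP pose, the force and the opening at its end, in the units of the state.
- ctrl.get_obs(): the state, without advancing time (a new reading comes with each control period).
- cams.snapshot(name): name is "scene" or "top"; returns a dict with "img" (480x640x3 uint8, red, green, blue), "K" (3x3 intrinsics, pixels), "cam_to_world" (4x4, takes a point from camera to world coordinates). Camera axes: x right, y down, z forward; pixel columns grow to the right and rows downward; lengths in m; the calibration is good to about 2 mm. A picture is of the moment at which its call begins. There is no depth.
- order.close_job(): hands the job in, once; it reports no verdict.
The state is a dict: "clock": time; "joint_pos": joint angles; "qvel": joint speeds; "tau": joint torques, N m; "tool_pos": TCP position; "orientation": TCP orientation; "force": force on the tool from outside, world axes, zero at the start; "moment": the same for the moment, N m; "opening": finger opening in m.
Only numpy, scipy, OpenCV 4.12 (cv2) and the standard library are available. Lean on these libraries where they do the work, as an engineer would, in place of code of your own. Each camera call takes 0.05 s, during which the arm holds its last target. There are 200 camera calls.

## Task

Take the stemmed temperature logger out of its stand and push its stem down one of the three wells of the block heater until it bottoms, pressing with 10 to 20 N to be sure of it and never more than 30 N, then look at the black immersion ring on the stem. If the ring is still well above the face of the block, something is lodged at the bottom of that well: pull the logger out and try another. Leave the logger, let go of and upright, in the well where it bottoms with the ring level with the block's face.

Things in the scene. Friction and masses are not known exactly. Their poses are not given: they have to be found in the camera images.
- logger: temperature logger, upright: steel stem of 10 mm diameter and 100 mm length with a tapered tip (the last 6 mm), under a grey ribbed handle of 24 mm diameter that spans 103 to 148 mm above the tip; 152 mm tall in all, about 0.12 kg. Origin at the tip of the stem, z up along the stem. It starts in the middle hole of the stand, its tip 8 mm above the worktop.
- handle (a point): point on the logger's axis at the middle of its handle, 127 mm above the tip: the place to grip
- ring (a point): black immersion ring, 2 mm wide, round the logger's stem, 70 mm above the tip; the point is on the stem's axis
- stand: fixed white stand for probes, 66 x 126 x 48 mm, with three holes of 12 mm in a row along its y axis, 36 mm apart and 40 mm deep; origin at the centre of its underside, z up
- heater: fixed dry block heater, white housing 216 (x) x 152 (y) mm, dark display and knob (top at 118 mm) on the front of its deck (-x side), a square 98 mm aluminium block behind them. Origin: centre of the underside, z up. The block's face is 112 mm above the worktop, 5 mm above the deck, with three vertical wells of 11.5 mm bore, 2.5 mm bevel at the mouth, on a circle of 30 mm radius.
- well0 (a point): centre of the mouth of the well nearest the display, level with the block's face. In every well a bowed leaf spring, touched from about 20 mm below the face and fully pressed 30 mm below it, grips the stem: it must be pushed all the way down against a drag of about 2 to 5 N, and does not fall by itself.
- well1 (a point): centre of the mouth of the rear well on the heater's +y side, level with the block's face. One well (at times two) is clear: there the stem bottoms with the ring within 2 mm of the face. In the others something is lodged out of sight and the stem bottoms with the ring still 13 to 21 mm above the face. Which is which changes and cannot be seen from outside.
- well2 (a point): centre of the mouth of the rear well on the heater's -y side, level with the block's face
- media_bottle: loose screw-cap bottle, 68 mm diameter, 162 mm tall, origin under its centre: leave it alone
- weigh_bottle: loose small glass weighing bottle with lid, 42 mm diameter, 58 mm tall, origin under its centre: leave it alone
- petri: loose petri dish, 60 mm diameter, 15 mm tall, origin under its centre: leave it alone
Not all that is in view belongs to the job. Leave any orange or red look-alike of the stand alone.

How it is judged:
By the outcome, as a careful person would: the job done as asked, in the order asked, and still so for the second after the job is handed in, with the robot touching nothing.
It also fails if it takes over 67 s, if anything falls off the work surface, if the arm or the gripper's body presses on something with over 40 N, if the wrist force passes 120 N, or if a joint passes its speed limit or range.

## Working session

There is one attempt and no reset: what is moved stays moved. The work goes in short steps, Python scripts to look and compute and a tool call to move; the robot and the scene stay as the last step left them, time stands still between calls to the robot, and variables do not carry over. Pictures are saved under pics/ and viewed, about 8 in all and at most 12, crops included, and the job is handed in when it is done.

Besides the shell and the picture viewer there is one more tool, called after ">>>" as a command line: name --argument value ..., lists and objects as JSON in quotes. jog_arm: Moves the arm, as the interface text tells. Its arguments: {"type":"object","properties":{"motion":{"type":"array"}},"required":["motion"]}

```bash
mkdir -p pics; ls; cat > h.py <<'E'
import numpy as np, cv2
from plant import ctrl, cams, order
def snap(n,f):
    s=cams.snapshot(n); cv2.imwrite('pics/'+f,s['img'][:,:,::-1]); np.savez('pics/'+f+'.npz',K=s['K'],T=s['cam_to_world'],img=s['img']); return s
def load(f): return np.load('pics/'+f+'.npz')
def px2w(s,u,v,z):
    d=s['T'][:3,:3]@np.linalg.solve(s['K'],[u,v,1.]); o=s['T'][:3,3]; return o+d*(z-o[2])/d[2]
def w2px(s,p):
    c=s['T'][:3,:3].T@(np.array(p)-s['T'][:3,3]); q=s['K']@c; return q[:2]/q[2]
E
python3 - <<'E'
from h import *
a=snap('scene','s0.png');b=snap('top','t0.png')
for s in(a,b): print(s['K'],s['cam_to_world'].round(3))
print(ctrl.get_obs())
E
```

```text
pics
[[569.97275976   0.         319.87747727]
 [  0.         569.97275976 240.2315449 ]
 [  0.           0.           1.        ]] [[-0.717 -0.466  0.518 -0.144]
 [-0.697  0.49  -0.524  0.651]
 [-0.009 -0.737 -0.676  0.959]
 [ 0.     0.     0.     1.   ]]
[[614.65411621   0.         311.54952988]
 [  0.         614.65411621 237.37590953]
 [  0.           0.           1.        ]] [[ 0.015 -0.989  0.148  0.329]
 [-1.    -0.015  0.    -0.019]
 [ 0.002 -0.147 -0.989  1.39 ]
 [ 0.     0.     0.     1.   ]]
{'clock': 0.1, 'joint_pos': array([-5.58005587e+01,  2.05891065e+01,  6.39503102e-01, -1.74648821e-02,
       -7.01349291e+01, -1.65069750e+01]), 'qvel': array([ 0.00454603, -0.15567555,  0.2076386 ,  0.09443618,  0.02269986,
       -0.13807967]), 'tau': array([-1.62515858e-03, -5.84162843e+01,  2.93751597e+01,  7.01555550e+00,
        1.01557942e-02, -4.97388328e-05]), 'tool_pos': array([ 0.20499111, -0.64268978,  0.23670082]), 'orientation': array([ 1.79914286e+02, -8.27837837e-03, -1.62313474e+02]), 'force': array([-0.02144241,  0.64262649, -0.17948656]), 'moment': array([-0.00795021,  0.00632393, -0.01969827]), 'opening': 0.0877203359377615}
```

View pics/s0.png

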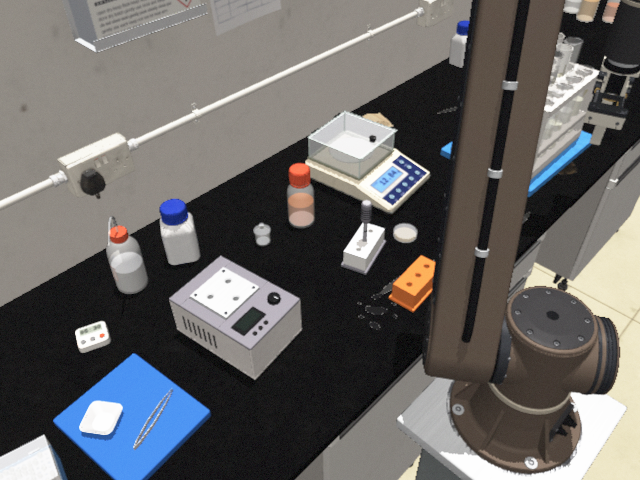

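View pics/t0.png

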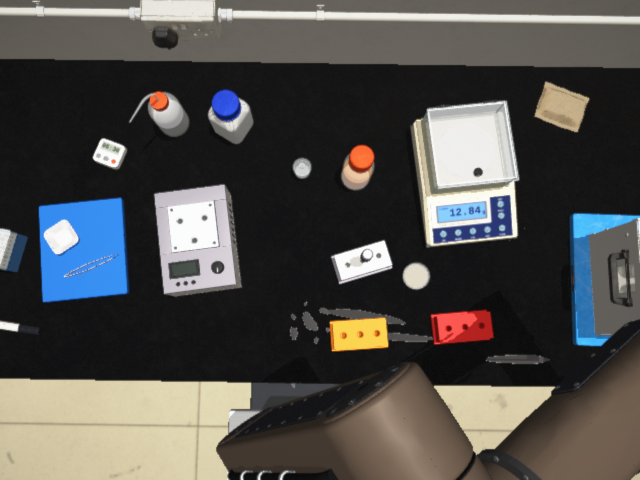

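The top view shows the white stand at about (362,262) with the logger at (367,255), and the heater at about (198,240) with its wells near (180,221), (207,218) and (194,240). The scene view shows the same: the logger's handle is at (366,208) and the heater at (237,310). Next I'll enlarge these areas.

```bash
python3 - <<'E'
from h import *
a=load('s0.png');b=load('t0.png')
def crop(s,u,v,w,h,k): return cv2.resize(s['img'][v:v+h,u:u+w,::-1],None,fx=k,fy=k,interpolation=cv2.INTER_CUBIC)
# top: block region 160..225,195..255 (x6 ) ; stand 325..400,230..290
A=crop(b,160,195,66,60,6);B=crop(b,328,232,66,60,6);C=crop(a,180,255,88,80,4.5);D=crop(a,335,195,66,80,4.5)
D=cv2.copyMakeBorder(D,0,0,0,99,cv2.BORDER_CONSTANT)
im=np.vstack([np.hstack([A,B])[:, :792],cv2.resize(np.hstack([C[:240*1],D[:240*1]]),(792,240)) if 0 else np.zeros((1,792,3),np.uint8)])
cv2.imwrite('pics/c1.png',im)
cv2.imwrite('pics/c2.png',np.hstack([C,D])[:, :800])
E
```

```text
(no output)
```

View pics/c1.png

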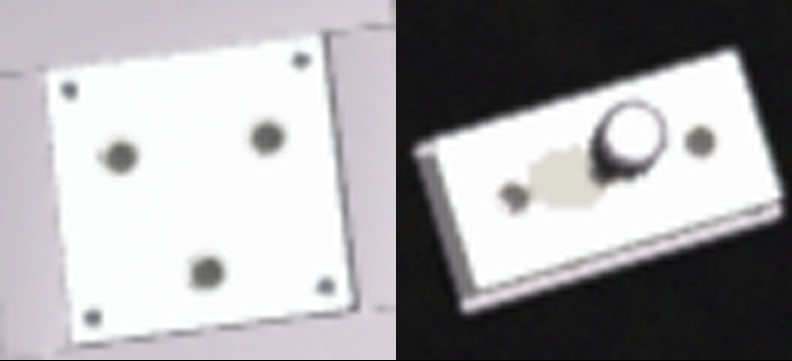

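View pics/c2.png

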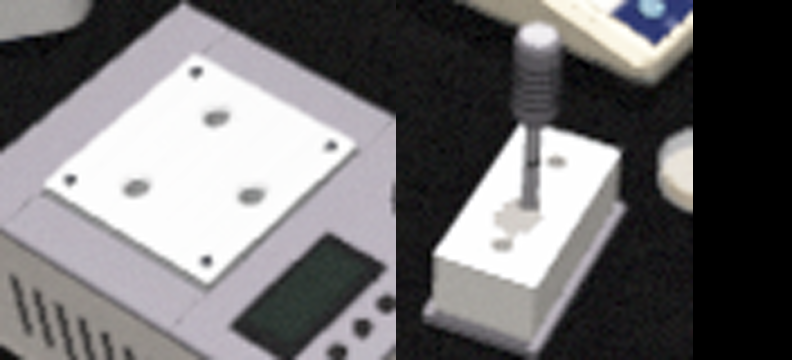

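Crop c1 (6x, top view) shows the three wells at (121,157), (267,138) and (207,272), and the stand's outer holes at (515,198) and (700,142). Crop c2 (4.5x, scene view) shows the wells at (135,188), (216,118) and (251,195), the holes at (502,245) and (557,161), and the logger standing upright. I'll fit poses from both cameras.

```bash
python3 - <<'E'
from h import *
from scipy.optimize import least_squares
a=load('s0.png');b=load('t0.png')
P=lambda u0,v0,k,x,y:np.array([u0+(x+.5)/k-.5,v0+(y+.5)/k-.5])
T=lambda x,y:P(160,195,6,x,y); S=lambda x,y:P(328,232,6,x-396,y)
C=lambda x,y:P(180,255,4.5,x,y); D=lambda x,y:P(335,195,4.5,x-396,y)
tw={1:T(121,157),2:T(267,138),0:T(207,272)}
cw={1:C(135,188),2:C(216,118),0:C(251,195)}
for i in range(3): print('well',i,px2w(b,*tw[i],.112).round(4),px2w(a,*cw[i],.112).round(4))
R=lambda q:np.array([[np.cos(q),-np.sin(q)],[np.sin(q),np.cos(q)]])
# wells at angles 180, 60(+y rear), -60 about block centre
th=np.radians([180,60,-60]); W=.03*np.c_[np.cos(th),np.sin(th)]
for nm,s,w in(('top',b,tw),('scene',a,cw)):
    m=np.array([px2w(s,*w[i],.112)[:2] for i in range(3)])
    f=least_squares(lambda p:(W@R(p[2]).T+p[:2]-m).ravel(),[*m.mean(0),0]); print(nm,'block c',f.x[:2].round(4),'yaw',np.degrees(f.x[2]).round(2),(f.fun*1e3).round(1),(W@R(f.x[2]).T+f.x[:2]).round(4).tolist())
for nm,s,h in(('top',b,[S(515,198),S(700,142)]),('scene',a,[D(502,245),D(557,161)])):
    q=[px2w(s,*x,.048) for x in h]; d=q[0]-q[1]; print('stand',nm,np.round(q,4).tolist(),'mid',((q[0]+q[1])/2).round(4),'len',np.linalg.norm(d),'yaw',np.degrees(np.arctan2(-d[0],d[1])))
# logger top z .16
print('log top',px2w(b,*S(636,133),.16),px2w(a,*D(540,36),.16))
for n,z in(('petri',0),):
    print(n,px2w(b,416,276,.015),'weigh',px2w(b,302,168,.05),'media',px2w(b,362,157,.162),px2w(b,218,268,.118))
E
```

```text
well 0 [0.5101 0.2278 0.112 ] [0.5075 0.2309 0.112 ]
well 1 [0.5505 0.2597 0.112 ] [0.5478 0.2637 0.112 ]
well 2 [0.558  0.2087 0.112 ] [0.5551 0.212  0.112 ]
top block c [0.5395 0.2321] yaw 8.37 [-0.2 -0.1  0.1  0.2  0.1 -0.1] [[0.5098, 0.2277], [0.5506, 0.26], [0.5581, 0.2085]]
scene block c [0.5368 0.2355] yaw 8.51 [-0.4  0.2 -0.  -0.3  0.4  0.1] [[0.5072, 0.2311], [0.5478, 0.2634], [0.5555, 0.212]]
stand top [[0.4696, -0.0985, 0.048], [0.4912, -0.1661, 0.048]] mid [ 0.4804 -0.1323  0.048 ] len 0.07105387271969321 yaw 17.72226567348379
stand scene [[0.4675, -0.0952, 0.048], [0.4894, -0.1645, 0.048]] mid [ 0.4785 -0.1299  0.048 ] len 0.07271378986938529 yaw 17.511276820170934
log top [ 0.48034127 -0.13236357  0.16      ] [ 0.47823745 -0.12967376  0.16      ]
petri [ 0.4496109  -0.25435579  0.015     ] weigh [0.68538589 0.00483402 0.05      ] media [ 0.6807692  -0.12041618  0.162     ] [0.4510651  0.17442835 0.118     ]
```

Both cameras agree on the stand-to-well displacement within about 1 mm, although their absolute positions differ by about 3 mm. I'll use the mean, with the logger at about (0.479, -0.131), and move above it by way of a raised waypoint.

>>> jog_arm --motion '[{"offset": [0, 0, -40], "roll": 0, "hand": 60}, {"offset": [0, 0, -62], "roll": 0, "hand": 60}, {"offset": [-30, 31, -62], "roll": 0, "hand": 60}, {"offset": [-60, 62, -62], "roll": 0, "hand": 60}, {"offset": [-90, 93, -62], "roll": 0, "hand": 60}, {"offset": [-120, 124, -62], "roll": 0, "hand": 60}, {"offset": [-149, 155, -62], "roll": 0, "hand": 60}, {"offset": [-176, 180, -57], "roll": 0, "hand": 60}, {"offset": [-203, 205, -52], "roll": 0, "hand": 60}, {"offset": [-230, 230, -47], "roll": 0, "hand": 60}, {"offset": [-257, 255, -42], "roll": 0, "hand": 60}, {"offset": [-284, 280, -37], "roll": 0, "hand": 60}, {"offset": [-311, 305, -32], "roll": 0, "hand": 60}, {"offset": [-338, 330, -27], "roll": 0, "hand": 60}, {"offset": [-365, 355, -22], "roll": 0, "hand": 60}, {"offset": [-392, 380, -22], "roll": 0, "hand": 60}, {"offset": [-417, 404.5, -22], "roll": 0, "hand": 60}, {"offset": [-417, 404.5, -22], "roll": 0, "hand": 60}, {"offset": [-417, 404.5, -22], "roll": 0, "hand": 60}, {"offset": [-417, 404.5, -22], "roll": 0, "hand": 60}]'

```text
clock: 1.77
tool_pos: [0.4792, -0.1307, 0.2592]
orientation: [180.0, -0.1, -162.3]
force: [-0.7, 0.1, -0.4]
opening: 0.0605
```

>>> jog_arm --motion '[{"offset": [0, 0, 25], "roll": 0, "hand": 50}, {"offset": [0, 0, 50], "roll": 0, "hand": 50}, {"offset": [0, 0, 75], "roll": 0, "hand": 50}, {"offset": [0, 0, 95], "roll": 0, "hand": 50}, {"offset": [0, 0, 115], "roll": 0, "hand": 50}, {"offset": [0, 0, 125], "roll": 0, "hand": 50}, {"offset": [0, 0, 132], "roll": 0, "hand": 50}, {"offset": [0, 0, 132], "roll": 0, "hand": 40}, {"offset": [0, 0, 132], "roll": 0, "hand": 30}]'

```text
clock: 2.52
tool_pos: [0.4797, -0.1314, 0.1281]
orientation: [-180.0, 0.0, -162.3]
force: [0.4, 0.1, 0.8]
opening: 0.0419
```

```bash
python3 - <<'E'
from h import *
b=snap('top','t1.png');a=snap('scene','s1.png')
print(ctrl.get_obs()['tool_pos'],ctrl.get_obs()['force'])
c=lambda s,u,v,w,h,k:cv2.resize(s['img'][v:v+h,u:u+w,::-1],None,fx=k,fy=k,interpolation=cv2.INTER_CUBIC)
cv2.imwrite('pics/c3.png',np.hstack([c(b,320,220,80,80,5),c(a,325,180,80,80,5)]))
E
```

```text
[ 0.48019197 -0.13114939  0.12867082] [-0.72517445  0.24040212  0.93066406]
```

View pics/c3.png

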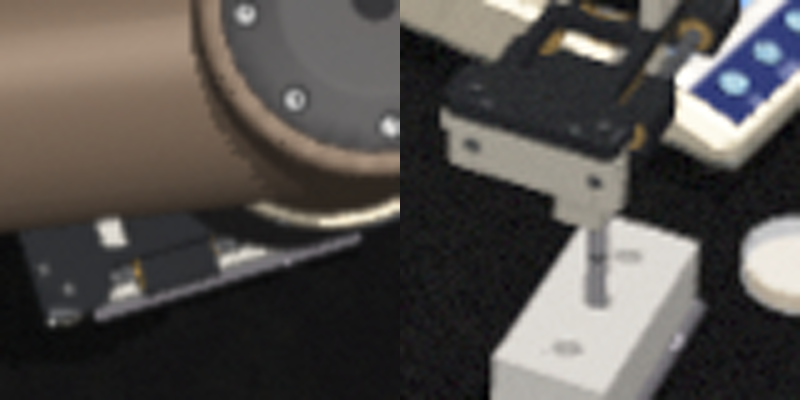

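In crop c3's right half (scene view, 5x), the fingers straddle the handle, with the stem below them at about (597,260). The arm covers the top view. Closing the gripper.

>>> jog_arm --motion '[{"offset": [0, 0, 0], "roll": 0, "hand": 20}, {"offset": [0, 0, 0], "roll": 0, "hand": 10}, {"offset": [0, 0, 0], "roll": 0, "hand": 10}, {"offset": [0, 0, 0], "roll": 0, "hand": 10}, {"offset": [0, 0, 0], "roll": 0, "hand": 10}, {"offset": [0, 0, 0], "roll": 0, "hand": 10}]'

```text
clock: 3.12
tool_pos: [0.4801, -0.1309, 0.1282]
orientation: [-180.0, 0.1, -162.3]
force: [-0.3, 1.1, 5.3]
opening: 0.0235
```

>>> jog_arm --motion '[{"offset": [0, 0, -3], "roll": 0, "hand": 10}, {"offset": [0, 0, -8], "roll": 0, "hand": 10}, {"offset": [0, 0, -16], "roll": 0, "hand": 10}, {"offset": [0, 0, -26], "roll": 0, "hand": 10}, {"offset": [0, 0, -38], "roll": 0, "hand": 10}, {"offset": [0, 0, -52], "roll": 0, "hand": 10}, {"offset": [0, 0, -68], "roll": 0, "hand": 10}, {"offset": [0, 0, -85], "roll": 0, "hand": 10}, {"offset": [0, 0, -102], "roll": 0, "hand": 10}, {"offset": [0, 0, -119], "roll": 0, "hand": 10}, {"offset": [0, 0, -136], "roll": 0, "hand": 10}, {"offset": [0, 0, -150], "roll": 0, "hand": 10}, {"offset": [0, 0, -160], "roll": 0, "hand": 10}, {"offset": [0, 0, -160], "roll": 0, "hand": 10}, {"offset": [0, 0, -160], "roll": 0, "hand": 10}]'

```text
clock: 4.37
tool_pos: [0.4793, -0.1309, 0.2878]
orientation: [180.0, 0.1, -162.3]
force: [-0.6, -0.2, -1.0]
opening: 0.0232
```

>>> jog_arm --motion '[{"offset": [-3, 8, 0], "roll": 0, "hand": 10}, {"offset": [-10, 25, 0], "roll": 0, "hand": 10}, {"offset": [-20, 48, 0], "roll": 0, "hand": 10}, {"offset": [-30, 73, 0], "roll": 0, "hand": 10}, {"offset": [-41, 100, 0], "roll": 0, "hand": 10}, {"offset": [-52, 127, 0], "roll": 0, "hand": 10}, {"offset": [-63, 154, 0], "roll": 0, "hand": 10}, {"offset": [-74, 181, 0], "roll": 0, "hand": 10}, {"offset": [-85, 208, 0], "roll": 0, "hand": 10}, {"offset": [-96, 235, 0], "roll": 0, "hand": 10}, {"offset": [-107, 262, 0], "roll": 0, "hand": 10}, {"offset": [-117, 286, 0], "roll": 0, "hand": 10}, {"offset": [-126, 307, 0], "roll": 0, "hand": 10}, {"offset": [-133, 323, 0], "roll": 0, "hand": 10}, {"offset": [-137.4, 334.7, 0], "roll": 0, "hand": 10}, {"offset": [-137.4, 334.7, 20], "roll": 0, "hand": 10}, {"offset": [-137.4, 334.7, 40], "roll": 0, "hand": 10}, {"offset": [-137.4, 334.7, 40], "roll": 0, "hand": 10}, {"offset": [-137.4, 334.7, 40], "roll": 0, "hand": 10}]'

```text
clock: 5.95
tool_pos: [0.5081, 0.229, 0.2467]
orientation: [-179.9, -0.2, -162.3]
force: [-0.2, 0.6, -1.0]
opening: 0.023
```

```bash
python3 - <<'E'
from h import *
a=snap('scene','s2.png');b=snap('top','t2.png')
o=ctrl.get_obs();print(o['tool_pos'],o['orientation'],o['force'])
c=lambda s,u,v,w,h,k:cv2.resize(s['img'][v:v+h,u:u+w,::-1],None,fx=k,fy=k,interpolation=cv2.INTER_CUBIC)
cv2.imwrite('pics/c4.png',np.hstack([c(a,180,210,100,100,4),c(b,150,180,100,100,4)]))
E
```

```text
[0.50918081 0.22956832 0.24867956] [-1.79992206e+02  6.31353517e-02 -1.62322192e+02] [-0.40838018  0.27599054 -0.7341316 ]
```

View pics/c4.png

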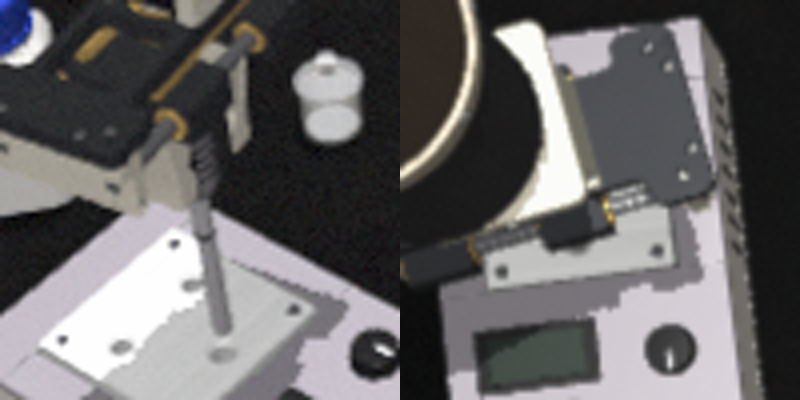

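In crop c4's left half (scene view, 4x), the ring is at about (206,236), the tip at (222,337), and well0 right below it at (222,354). The block is seen past the gripper in the top view. I'll check for tilt and offset numerically.

```bash
python3 - <<'E'
from h import *
a=load('s2.png')
Q=lambda x,y:np.array([180+(x+.5)/4-.5,210+(y+.5)/4-.5])
tip,ring,well=Q(222,337),Q(206,236),Q(222,354)
zt=.1285
T=px2w(a,*tip,zt);R=px2w(a,*ring,zt+.07);W=px2w(a,*well,.112)
print('tip',T.round(4),'ring',R.round(4),'well',W.round(4))
t=np.array([*T[:2],zt]);print('vertical ring px',w2px(a,t+[0,0,.07]),'seen',ring, 'tip on face px',w2px(a,[T[0],T[1],.112]),'well',well)
for d in([.01,0,0],[0,.01,0]): print((w2px(a,t+d)-w2px(a,t)))
E
```

```text
tip [0.5034 0.2326 0.1285] ring [0.5035 0.2323 0.1985] well [0.5075 0.2315 0.112 ]
vertical ring px [231.03293478 268.73163257] seen [231.125 268.625] tip on face px [236.03949134 299.49401886] well [235.125 298.125]
[-3.25768017 -2.61867482]
[-3.97605826  2.76759646]
```

```bash
python3 - <<'E'
from h import *
a=load('s2.png');z=load('s0.png')
D=lambda x,y:(335+(x-396+.5)/4.5-.5,195+(y+.5)/4.5-.5)
print('s0 ring',px2w(z,*D(533,161),.078))
c=lambda s,u,v,w,h,k:cv2.resize(s['img'][v:v+h,u:u+w,::-1],None,fx=k,fy=k,interpolation=cv2.INTER_CUBIC)
cv2.imwrite('pics/c5.png',np.hstack([c(a,215,255,40,50,10),c(z,345,200,40,50,10)]))
E
```

```text
s0 ring [ 0.47753518 -0.12914291  0.078     ]
```

View pics/c5.png

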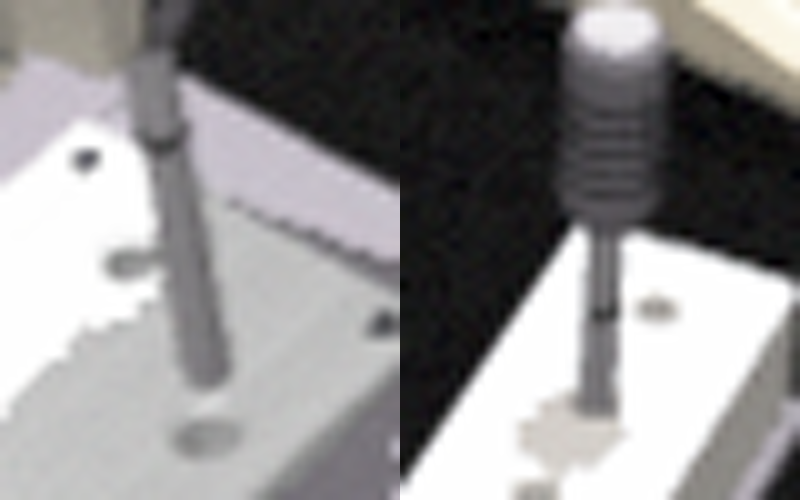

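At 10x the stem is vertical. Extrapolated to the face, its axis lands about 1.2 px right of well0's centre, which is about 2.3 mm off. I'll apply that correction and enter the mouth, watching the side force.

>>> jog_arm --motion '[{"offset": [-2.2, 0.9, 0], "roll": 0, "hand": 10}, {"offset": [-2.2, 0.9, 4], "roll": 0, "hand": 10}, {"offset": [-2.2, 0.9, 8], "roll": 0, "hand": 10}, {"offset": [-2.2, 0.9, 12], "roll": 0, "hand": 10}, {"offset": [-2.2, 0.9, 15], "roll": 0, "hand": 10}, {"offset": [-2.2, 0.9, 18], "roll": 0, "hand": 10}, {"offset": [-2.2, 0.9, 21], "roll": 0, "hand": 10}, {"offset": [-2.2, 0.9, 24], "roll": 0, "hand": 10}, {"offset": [-2.2, 0.9, 27], "roll": 0, "hand": 10}, {"offset": [-2.2, 0.9, 30], "roll": 0, "hand": 10}, {"offset": [-2.2, 0.9, 30], "roll": 0, "hand": 10}]'

```text
clock: 6.97
tool_pos: [0.51, 0.2307, 0.2167]
orientation: [-180.0, -0.1, -162.3]
force: [-1.4, -1.7, -2.4]
opening: 0.0235
```

>>> jog_arm --motion '[{"offset": [0.5, -0.3, 3], "roll": 0, "hand": 10}, {"offset": [0.5, -0.3, 6], "roll": 0, "hand": 10}, {"offset": [0.5, -0.3, 9], "roll": 0, "hand": 10}, {"offset": [0.5, -0.3, 12], "roll": 0, "hand": 10}, {"offset": [0.5, -0.3, 15], "roll": 0, "hand": 10}, {"offset": [0.5, -0.3, 18], "roll": 0, "hand": 10}, {"offset": [0.5, -0.3, 21], "roll": 0, "hand": 10}, {"offset": [0.5, -0.3, 24], "roll": 0, "hand": 10}, {"offset": [0.5, -0.3, 27], "roll": 0, "hand": 10}, {"offset": [0.5, -0.3, 28], "roll": 0, "hand": 10}]'

```text
clock: 7.8
tool_pos: [0.51, 0.2304, 0.1895]
orientation: [-180.0, -0.0, -162.3]
force: [-2.4, -3.9, 5.8]
opening: 0.0233
```

>>> jog_arm --motion '[{"offset": [0.6, -0.6, 1], "roll": 0, "hand": 10}, {"offset": [0.6, -0.6, 2], "roll": 0, "hand": 10}, {"offset": [0.6, -0.6, 3], "roll": 0, "hand": 10}, {"offset": [0.6, -0.6, 4], "roll": 0, "hand": 10}, {"offset": [0.6, -0.6, 5], "roll": 0, "hand": 10}, {"offset": [0.6, -0.6, 5], "roll": 0, "hand": 10}]'

```text
clock: 8.3
tool_pos: [0.5098, 0.2301, 0.1847]
orientation: [180.0, 0.0, -162.3]
force: [-2.2, -2.7, 3.5]
opening: 0.0238
```

>>> jog_arm --motion '[{"offset": [0.4, -0.4, 1], "roll": 0, "hand": 10}, {"offset": [0.4, -0.4, 2], "roll": 0, "hand": 10}, {"offset": [0.4, -0.4, 2], "roll": 0, "hand": 10}]'

```text
clock: 8.55
tool_pos: [0.5096, 0.2298, 0.1824]
orientation: [180.0, 0.0, -162.3]
force: [-0.9, -1.7, 2.0]
opening: 0.0234
```

>>> jog_arm --motion '[{"offset": [0, 0, 1], "roll": 0, "hand": 10}, {"offset": [0, 0, 2], "roll": 0, "hand": 10}, {"offset": [0, 0, 2], "roll": 0, "hand": 10}]'

```text
clock: 8.8
tool_pos: [0.5095, 0.2297, 0.1803]
orientation: [180.0, 0.0, -162.3]
force: [-1.1, -2.0, 1.7]
opening: 0.0231
```

>>> jog_arm --motion '[{"offset": [0, 0, 1], "roll": 0, "hand": 10}, {"offset": [0, 0, 2], "roll": 0, "hand": 10}, {"offset": [0, 0, 2], "roll": 0, "hand": 10}]'

```text
clock: 9.05
tool_pos: [0.5094, 0.2296, 0.1783]
orientation: [180.0, -0.0, -162.3]
force: [-0.5, -0.2, 1.7]
opening: 0.0235
```

>>> jog_arm --motion '[{"offset": [0, 0, 1], "roll": 0, "hand": 10}, {"offset": [0, 0, 1], "roll": 0, "hand": 10}]'

```text
clock: 9.22
tool_pos: [0.5094, 0.2296, 0.1773]
orientation: [180.0, -0.0, -162.3]
force: [-0.4, -1.8, 1.6]
opening: 0.0234
```

>>> jog_arm --motion '[{"offset": [0, 0, 1], "roll": 0, "hand": 10}, {"offset": [0, 0, 2], "roll": 0, "hand": 10}, {"offset": [0, 0, 2], "roll": 0, "hand": 10}]'

```text
clock: 9.47
tool_pos: [0.5097, 0.2296, 0.1763]
orientation: [-180.0, 0.0, -162.3]
force: [-3.3, -0.6, 7.7]
opening: 0.0233
```

>>> jog_arm --motion '[{"offset": [0, 0, 1], "roll": 0, "hand": 10}, {"offset": [0, 0, 1], "roll": 0, "hand": 10}]'

```text
clock: 9.63
tool_pos: [0.5099, 0.2296, 0.1761]
orientation: [-180.0, 0.1, -162.3]
force: [-4.3, -2.3, 13.7]
opening: 0.0232
```

The stem bottomed at 13.7 N, with the ring at about 14 mm above the face by kinematics. I'll look at the ring.

```bash
python3 - <<'E'
from h import *
a=snap('scene','s3.png')
o=ctrl.get_obs();print(o['tool_pos'],o['force'])
print('px of axis at face',w2px(a,[.5073,.2313,.112]),'ring if level/14 up',w2px(a,[.5073,.2313,.126]))
c=lambda s,u,v,w,h,k:cv2.resize(s['img'][v:v+h,u:u+w,::-1],None,fx=k,fy=k,interpolation=cv2.INTER_CUBIC)
cv2.imwrite('pics/c6.png',c(a,205,260,60,50,10))
E
```

```text
[0.50985701 0.22965875 0.17612033] [-4.65197619 -1.54847382 14.27603011]Traceback (most recent call last):
  File "<stdin>", line 4, in <module>
  File "h.py", line 9, in w2px
    c=s['T'][:3,:3].T@(np.array(p)-s['T'][:3,3]); q=s['K']@c; return q[:2]/q[2]
      ~^^^^^
KeyError: 'T'
```

```bash
sed -i "s/img=s\['img'\]); return s/img=s['img']); return load(f)/" h.py; python3 - <<'E'
from h import *
a=load('s3.png')
print('px of axis at face',w2px(a,[.5073,.2313,.112]),'ring 14 up',w2px(a,[.5073,.2313,.126]))
c=lambda s,u,v,w,h,k:cv2.resize(s['img'][v:v+h,u:u+w,::-1],None,fx=k,fy=k,interpolation=cv2.INTER_CUBIC)
cv2.imwrite('pics/c6.png',c(a,205,260,60,50,10))
E
```

```text
px of axis at face [235.28059266 298.12131265] ring 14 up [234.50127805 293.36068556]
```

View pics/c6.png

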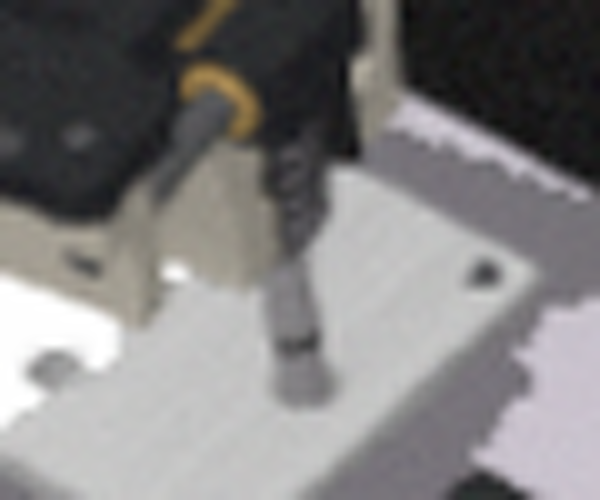

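The ring is at (297,342) and the well mouth at (303,388), 4.5 px apart, so the ring is about 14 mm above the face. Well0 is blocked, so I'll pull out and go to well1.

>>> jog_arm --motion '[{"offset": [0, 0, -2], "roll": 0, "hand": 10}, {"offset": [0, 0, -4], "roll": 0, "hand": 10}, {"offset": [0, 0, -7], "roll": 0, "hand": 10}, {"offset": [0, 0, -12], "roll": 0, "hand": 10}, {"offset": [0, 0, -18], "roll": 0, "hand": 10}, {"offset": [0, 0, -25], "roll": 0, "hand": 10}, {"offset": [0, 0, -33], "roll": 0, "hand": 10}, {"offset": [0, 0, -42], "roll": 0, "hand": 10}, {"offset": [0, 0, -52], "roll": 0, "hand": 10}, {"offset": [0, 0, -62], "roll": 0, "hand": 10}, {"offset": [0, 0, -72], "roll": 0, "hand": 10}, {"offset": [0, 0, -78], "roll": 0, "hand": 10}, {"offset": [0, 0, -78], "roll": 0, "hand": 10}, {"offset": [-10, 4, -78], "roll": 0, "hand": 10}, {"offset": [-22, 8.3, -78], "roll": 0, "hand": 10}, {"offset": [-35, 13.3, -78], "roll": 0, "hand": 10}, {"offset": [-45, 17, -78], "roll": 0, "hand": 10}, {"offset": [-48.5, 18.4, -78], "roll": 0, "hand": 10}, {"offset": [-48.5, 18.4, -78], "roll": 0, "hand": 10}, {"offset": [-48.5, 18.4, -78], "roll": 0, "hand": 10}]'

```text
clock: 11.35
tool_pos: [0.5498, 0.2616, 0.2519]
orientation: [-180.0, -0.1, -162.3]
force: [-0.8, 0.2, -1.2]
opening: 0.0236
```

>>> jog_arm --motion '[{"offset": [0, 0, 5], "roll": 0, "hand": 10}, {"offset": [0, 0, 10], "roll": 0, "hand": 10}, {"offset": [0, 0, 14], "roll": 0, "hand": 10}, {"offset": [0, 0, 17], "roll": 0, "hand": 10}, {"offset": [0, 0, 20], "roll": 0, "hand": 10}, {"offset": [0, 0, 23], "roll": 0, "hand": 10}, {"offset": [0, 0, 26], "roll": 0, "hand": 10}, {"offset": [0, 0, 29], "roll": 0, "hand": 10}, {"offset": [0, 0, 32], "roll": 0, "hand": 10}, {"offset": [0, 0, 35], "roll": 0, "hand": 10}, {"offset": [0, 0, 35], "roll": 0, "hand": 10}]'

```text
clock: 12.27
tool_pos: [0.5498, 0.2616, 0.2168]
orientation: [-180.0, -0.1, -162.3]
force: [0.7, -0.3, -2.3]
opening: 0.023
```

In well1's bore with no side load. Continuing down against the spring.

>>> jog_arm --motion '[{"offset": [0, 0, 3], "roll": 0, "hand": 10}, {"offset": [0, 0, 6], "roll": 0, "hand": 10}, {"offset": [0, 0, 9], "roll": 0, "hand": 10}, {"offset": [0, 0, 12], "roll": 0, "hand": 10}, {"offset": [0, 0, 15], "roll": 0, "hand": 10}, {"offset": [0, 0, 18], "roll": 0, "hand": 10}, {"offset": [0, 0, 21], "roll": 0, "hand": 10}, {"offset": [0, 0, 24], "roll": 0, "hand": 10}, {"offset": [0, 0, 27], "roll": 0, "hand": 10}, {"offset": [0, 0, 30], "roll": 0, "hand": 10}, {"offset": [0, 0, 31], "roll": 0, "hand": 10}, {"offset": [0, 0, 31], "roll": 0, "hand": 10}]'

```text
clock: 13.27
tool_pos: [0.5498, 0.2615, 0.186]
orientation: [-180.0, -0.1, -162.3]
force: [0.2, -0.6, -2.5]
opening: 0.0235
```

>>> jog_arm --motion '[{"offset": [0, 0, 1], "roll": 0, "hand": 10}, {"offset": [0, 0, 2], "roll": 0, "hand": 10}, {"offset": [0, 0, 2], "roll": 0, "hand": 10}]'

```text
clock: 13.52
tool_pos: [0.5499, 0.2616, 0.1844]
orientation: [-180.0, -0.0, -162.3]
force: [0.4, -1.7, -1.8]
opening: 0.0232
```

>>> jog_arm --motion '[{"offset": [0, 0, 1], "roll": 0, "hand": 10}, {"offset": [0, 0, 2], "roll": 0, "hand": 10}, {"offset": [0, 0, 2], "roll": 0, "hand": 10}]'

```text
clock: 13.77
tool_pos: [0.5499, 0.2617, 0.1824]
orientation: [-180.0, -0.0, -162.3]
force: [-0.1, -2.5, -0.4]
opening: 0.0233
```

```bash
python3 - <<'E'
from h import *
a=snap('scene','s4.png')
o=ctrl.get_obs();print(o['tool_pos'],o['force'])
for z in(.112,.112+.0195): print(w2px(a,[.5478,.2636,z]))
c=lambda s,u,v,w,h,k:cv2.resize(s['img'][v:v+h,u:u+w,::-1],None,fx=k,fy=k,interpolation=cv2.INTER_CUBIC)
cv2.imwrite('pics/c7.png',c(a,180,260,60,50,10))
E
```

```text
[0.54993137 0.26167319 0.18236168] [ 0.37697337 -2.64580393 -1.36139025]
[209.65333067 296.37640555]
[208.26654284 289.72680509]
```

View pics/c7.png

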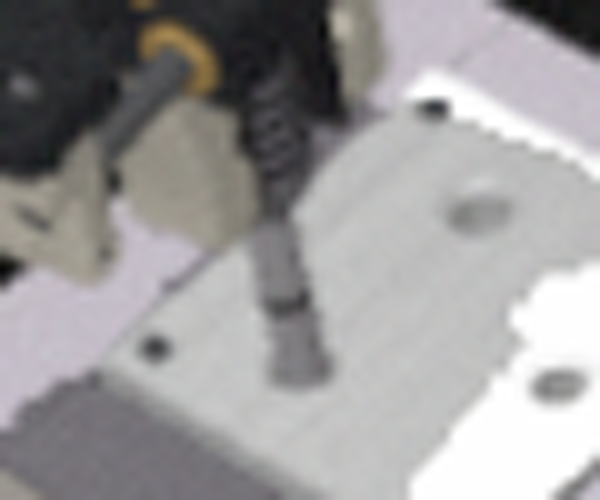

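Crop c7 shows the stem in well1's mouth at (300,368) and the ring at (290,302). That is still about 20 mm up, as expected at this depth, and it isn't bottomed yet. Continuing.

>>> jog_arm --motion '[{"offset": [0, 0, 1], "roll": 0, "hand": 10}, {"offset": [0, 0, 2], "roll": 0, "hand": 10}, {"offset": [0, 0, 2], "roll": 0, "hand": 10}]'

```text
clock: 14.07
tool_pos: [0.55, 0.2617, 0.1803]
orientation: [-180.0, -0.0, -162.3]
force: [0.7, -2.3, -1.4]
opening: 0.0235
```

>>> jog_arm --motion '[{"offset": [0, 0, 1], "roll": 0, "hand": 10}, {"offset": [0, 0, 2], "roll": 0, "hand": 10}, {"offset": [0, 0, 2], "roll": 0, "hand": 10}]'

```text
clock: 14.32
tool_pos: [0.5499, 0.2617, 0.1783]
orientation: [-180.0, -0.0, -162.3]
force: [0.6, -2.3, -0.4]
opening: 0.023
```

>>> jog_arm --motion '[{"offset": [0, 0, 1], "roll": 0, "hand": 10}, {"offset": [0, 0, 2], "roll": 0, "hand": 10}, {"offset": [0, 0, 2], "roll": 0, "hand": 10}]'

```text
clock: 14.57
tool_pos: [0.5499, 0.2617, 0.1762]
orientation: [-180.0, -0.0, -162.3]
force: [-0.4, -2.5, -0.1]
opening: 0.0233
```

>>> jog_arm --motion '[{"offset": [0, 0, 1], "roll": 0, "hand": 10}, {"offset": [0, 0, 1.5], "roll": 0, "hand": 10}, {"offset": [0, 0, 1.5], "roll": 0, "hand": 10}]'

```text
clock: 14.82
tool_pos: [0.55, 0.2617, 0.1749]
orientation: [-180.0, -0.0, -162.3]
force: [-0.0, -2.6, -0.6]
opening: 0.0234
```

>>> jog_arm --motion '[{"offset": [0, 0, 1], "roll": 0, "hand": 10}, {"offset": [0, 0, 2], "roll": 0, "hand": 10}, {"offset": [0, 0, 2], "roll": 0, "hand": 10}]'

```text
clock: 15.07
tool_pos: [0.5499, 0.2617, 0.1728]
orientation: [-180.0, -0.0, -162.3]
force: [-0.5, -3.2, -1.3]
opening: 0.023
```

>>> jog_arm --motion '[{"offset": [0, 0, 1], "roll": 0, "hand": 10}, {"offset": [0, 0, 2], "roll": 0, "hand": 10}, {"offset": [0, 0, 2], "roll": 0, "hand": 10}]'

```text
clock: 15.32
tool_pos: [0.5499, 0.2617, 0.1708]
orientation: [-180.0, -0.0, -162.3]
force: [-0.2, -2.3, -0.1]
opening: 0.0235
```

Past the blocked range, so well1 looks clear. I'll continue to the bottom.

>>> jog_arm --motion '[{"offset": [0, 0, 1], "roll": 0, "hand": 10}, {"offset": [0, 0, 2], "roll": 0, "hand": 10}, {"offset": [0, 0, 3], "roll": 0, "hand": 10}, {"offset": [0, 0, 4], "roll": 0, "hand": 10}, {"offset": [0, 0, 5], "roll": 0, "hand": 10}, {"offset": [0, 0, 5], "roll": 0, "hand": 10}]'

```text
clock: 15.82
tool_pos: [0.5499, 0.2617, 0.1657]
orientation: [-180.0, -0.0, -162.3]
force: [-0.5, -4.0, 0.3]
opening: 0.0235
```

>>> jog_arm --motion '[{"offset": [0, 0, 1], "roll": 0, "hand": 10}, {"offset": [0, 0, 2], "roll": 0, "hand": 10}, {"offset": [0, 0, 2], "roll": 0, "hand": 10}]'

```text
clock: 16.07
tool_pos: [0.5499, 0.2617, 0.1638]
orientation: [-180.0, -0.0, -162.3]
force: [-0.5, -3.3, -0.3]
opening: 0.0234
```

>>> jog_arm --motion '[{"offset": [0, 0, 1], "roll": 0, "hand": 10}, {"offset": [0, 0, 1.5], "roll": 0, "hand": 10}, {"offset": [0, 0, 1.5], "roll": 0, "hand": 10}]'

```text
clock: 16.32
tool_pos: [0.5501, 0.2618, 0.1628]
orientation: [-180.0, 0.0, -162.3]
force: [-0.3, -3.2, 2.9]
opening: 0.0233
```

>>> jog_arm --motion '[{"offset": [0, 0, 0.5], "roll": 0, "hand": 10}, {"offset": [0, 0, 1], "roll": 0, "hand": 10}, {"offset": [0, 0, 1], "roll": 0, "hand": 10}]'

```text
clock: 16.57
tool_pos: [0.5503, 0.2618, 0.1626]
orientation: [180.0, 0.1, -162.3]
force: [-3.5, -3.2, 8.4]
opening: 0.0235
```

>>> jog_arm --motion '[{"offset": [0, 0, 0.5], "roll": 0, "hand": 10}, {"offset": [0, 0, 0.5], "roll": 0, "hand": 10}]'

```text
clock: 16.73
tool_pos: [0.5504, 0.2619, 0.1625]
orientation: [180.0, 0.1, -162.3]
force: [-4.8, -3.2, 10.8]
opening: 0.0233
```

>>> jog_arm --motion '[{"offset": [0, 0, 0.6], "roll": 0, "hand": 10}, {"offset": [0, 0, 0.6], "roll": 0, "hand": 10}, {"offset": [0, 0, 0.6], "roll": 0, "hand": 10}]'

```text
clock: 16.98
tool_pos: [0.5504, 0.2619, 0.1625]
orientation: [180.0, 0.1, -162.3]
force: [-5.2, -4.4, 13.0]
opening: 0.0233
```

```bash
python3 - <<'E'
from h import *
a=snap('scene','s5.png')
o=ctrl.get_obs();print(o['tool_pos'],o['force'])
c=lambda s,u,v,w,h,k:cv2.resize(s['img'][v:v+h,u:u+w,::-1],None,fx=k,fy=k,interpolation=cv2.INTER_CUBIC)
cv2.imwrite('pics/c8.png',c(a,180,260,60,50,10))
E
```

```text
[0.55044561 0.26192249 0.1624779 ] [-6.54442557 -3.96080152 13.18489004]
```

View pics/c8.png

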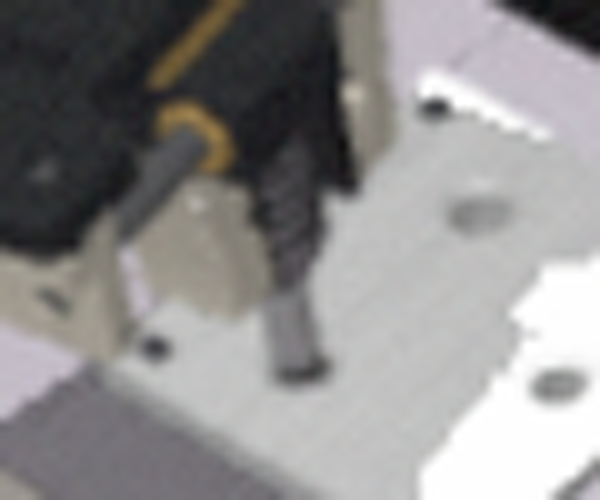

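At 13 N the ring is level with the mouth at (300,372), and kinematics puts it at 0.1123 against the face at 0.112. I'll unload, open, and retreat upward.

>>> jog_arm --motion '[{"offset": [0, 0, -0.7], "roll": 0, "hand": 10}, {"offset": [0, 0, -1.4], "roll": 0, "hand": 10}, {"offset": [0.2, -0.2, -2], "roll": 0, "hand": 10}, {"offset": [0.2, -0.2, -2], "roll": 0, "hand": 10}]'

```text
clock: 17.37
tool_pos: [0.5501, 0.2617, 0.1627]
orientation: [180.0, 0.0, -162.3]
force: [-2.0, -2.2, 3.3]
opening: 0.023
```

>>> jog_arm --motion '[{"offset": [0, 0, 0], "roll": 0, "hand": 26}, {"offset": [0, 0, 0], "roll": 0, "hand": 32}, {"offset": [0, 0, 0], "roll": 0, "hand": 45}, {"offset": [0, 0, 0], "roll": 0, "hand": 60}, {"offset": [0, 0, 0], "roll": 0, "hand": 60}, {"offset": [0, 0, 0], "roll": 0, "hand": 60}, {"offset": [0, 0, 0], "roll": 0, "hand": 60}]'

```text
clock: 17.95
tool_pos: [0.55, 0.2616, 0.1624]
orientation: [180.0, 0.0, -162.3]
force: [-0.4, -0.3, -0.2]
opening: 0.0575
```

Now up 120 mm and then sideways to clear the view.

>>> jog_arm --motion '[{"offset": [0, 0, -6], "roll": 0, "hand": 60}, {"offset": [0, 0, -16], "roll": 0, "hand": 60}, {"offset": [0, 0, -30], "roll": 0, "hand": 60}, {"offset": [0, 0, -46], "roll": 0, "hand": 60}, {"offset": [0, 0, -64], "roll": 0, "hand": 60}, {"offset": [0, 0, -82], "roll": 0, "hand": 60}, {"offset": [0, 0, -100], "roll": 0, "hand": 60}, {"offset": [0, 0, -115], "roll": 0, "hand": 60}, {"offset": [0, 0, -120], "roll": 0, "hand": 60}, {"offset": [10, -25, -120], "roll": 0, "hand": 60}, {"offset": [20, -55, -120], "roll": 0, "hand": 60}, {"offset": [30, -85, -120], "roll": 0, "hand": 60}, {"offset": [40, -115, -120], "roll": 0, "hand": 60}, {"offset": [50, -145, -120], "roll": 0, "hand": 60}, {"offset": [55, -175, -120], "roll": 0, "hand": 60}, {"offset": [60, -205, -120], "roll": 0, "hand": 60}, {"offset": [60, -230, -120], "roll": 0, "hand": 60}, {"offset": [60, -240, -120], "roll": 0, "hand": 60}, {"offset": [60, -240, -120], "roll": 0, "hand": 60}, {"offset": [60, -240, -120], "roll": 0, "hand": 60}]'

```text
clock: 19.62
tool_pos: [0.5656, 0.0144, 0.2823]
orientation: [180.0, -0.0, -162.4]
force: [0.1, 0.5, 0.2]
opening: 0.0599
```

```bash
python3 - <<'E'
from h import *
a=snap('scene','s6.png');b=snap('top','t6.png')
o=ctrl.get_obs();print(o['clock'],o['tool_pos'],o['force'])
c=lambda s,u,v,w,h,k:cv2.resize(s['img'][v:v+h,u:u+w,::-1],None,fx=k,fy=k,interpolation=cv2.INTER_CUBIC)
cv2.imwrite('pics/c9.png',np.hstack([c(a,180,240,50,60,8),c(b,160,185,66,80,6)[:480,:396]]))
E
```

```text
19.7167 [0.56555622 0.01535817 0.2823789 ] [1.62959392 0.2232657  0.76116139]
```

View pics/c9.png

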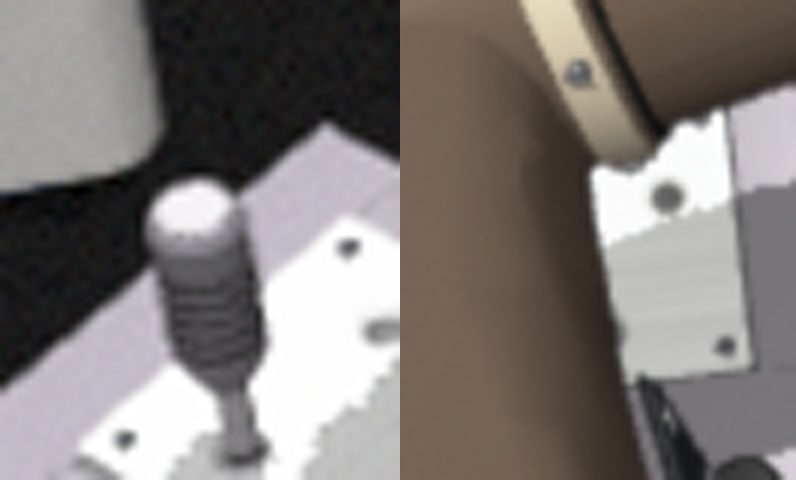

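The logger stands released and upright in well1. Its image lean is about 0.20, against 0.21 expected for a vertical there, and the ring is at the mouth, about (244,450). Handing in.

```bash
python3 -c "
from plant import order; print(order.close_job())"
```

```text
the job is handed in; nothing more can be done
None
```

The logger is in well1, upright and released, with its ring level with the block's face. I handed the job in at about 20 s of the 67 s allowed.

- **well0:** The stem bottomed with a press of about 14 N. The ring was still about 14 mm above the face by both camera and arm position, so this well is blocked and I pulled the logger out.
- **well1:** The stem bottomed with a press of about 13 N, with the ring at 112.3 mm against the face at 112 mm. I eased off the load, let go and backed away.
- **Last check:** The final scene picture shows the ring at the mouth and the logger upright, with the arm touching nothing. The top camera's view of the logger was blocked by the arm, so that check rests on the scene camera alone.

Two readings disagreed, and neither affected the result:
- **Camera offset:** The two cameras differed by about 3–4 mm in absolute position but agreed within about 1 mm on stand-to-well distances. I went by those distances and fine-tuned the line-up by picture and side force.
- **Low drag in well1:** The measured drag was about 1–2 N, at or below the low end of the stated 2–5 N.

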